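Test the safety trip of the double outlet box

TASK

Before the soldering iron is plugged in, test the safety trip of the outlet box with two sockets: slide its dust cover fully aside, press the round test button underneath all the way down and let it come up again, then slide the cover fully shut over it. Leave the box with one socket alone and do not knock over the soda can or the flux bottle.

Things in the scene. Friction and masses are not known exactly. Their poses are not given: they have to be found in the camera images.
- double_box: The outlet box with TWO round white sockets: grey, 150 mm (x) by 170 mm (y), 50 mm high, fixed to the bench, turned up to 40 degrees either way; origin at the centre of its underside, z up. The sockets lie in a row along y on its +x half (away from the robot), the cover's track on its -x half. It may stand left or right of the other box.
- double_box_cover_grip (a point): Centre of the dark steel grip bar on the dust cover of the two-socket box; moves with the cover; 74 mm above the bench. Bar 12 mm thick along y, 36 mm long along x, 24 mm high (12 mm above and below this point); z up. It stands on the middle of an aluminium plate (55 mm in x, 62 mm in y), top 12 mm below this point. From shut, the cover slides towards the NEGATIVE y axis of this point.
- double_box_cover (a joint): How far that cover is slid open, m: 0 = shut (over the button), 0.066 = end of its track; the button is clear of it from 0.045 on. It slides stiffly (about 1.5 N) and stays where it is left. The two rails of its track, outside the plate, stand 2 mm above the plate.
- double_box_button_top (a point): Centre of the top of the round black test button of the two-socket box, 28 mm across, right below the grip bar when the cover is shut. It stands 57 mm above the bench, 7 mm above the box's top face, and moves straight down when pressed; z up. With the cover fully open the plate's edge is 35 mm from the button's centre.
- double_box_button (a joint): How far that button is pressed, m: 0 = up, 0.005 = fully down (about 4 N); a spring brings it up again.
- single_box_cover (a joint): How far the cover of the other outlet box, the one with a SINGLE socket and otherwise the same, has been slid open, m; it must stay shut (0).
- soda_can: Soda can standing on the bench, 53 mm across and 134 mm tall; origin at the centre of its underside, z up. A bystander.
- flux_bottle: White bottle with a red pointed cap standing on the bench, 42 mm across and 100 mm tall; origin at the centre of its underside, z up. A bystander.

How it is judged:
By the outcome, as a careful person would: the job done as asked, in the order asked, and still so for the second after the job is handed in, with the robot touching nothing.
It also fails if it takes over 45 s, if anything falls off the work surface, if the arm or the gripper's body presses on something with over 40 N, if the wrist force passes 120 N, or if a joint passes its speed limit or range.

ROBOT

A 6-joint arm with a two-finger parallel gripper is mounted at the origin on a cart in front of the work surface, level with it; the furniture and walls round the work are solid. World frame = base frame: x ahead of the robot, y to its left, z up, the work surface at z = 0. Lengths are in mm, angles in degrees, forces in N, time in s.
With the tool pointing down it reaches from about 300 to 850 mm from the base axis. Payload 4.2 kg.
Tool frame: the origin (TCP) lies at the very end of the fingers, on their centre line; the grasp point (between the pads) lies 19 mm behind it; z points along the fingers, y is the line along which they close (so a half turn about z gives the same grasp; the last joint's range is limited). The gripper opens to 91 mm and grips with 3 to 60 N. Pads are 32 mm wide; open, the fingers measure 118 mm over their backs; the gripper's body (76 mm by 178 mm) begins 60 mm behind the grasp point.
Start: joints at [-68.812, 18.312, 89.639, -0, 72.044, -1.146], TCP at [218.506, -531.882, 213.976] pointing down, gripper open.
Joint ranges: [-177.97, 177.97], [-48.28, 115.42], [12.27, 149.76], [-77.06, 257.06], [2.81, 150.46], [-146.56, 146.56]. Speed limits (degrees/s): [147.25, 147.25, 180, 180, 180, 180].

INTERFACE

Orientations are given as [roll, pitch, yaw] about the fixed x, y, z axes, in that order (R = Rz(yaw) Ry(pitch) Rx(roll)).
In Python, from workcell import * gives the robot as it stands.
- The arm moves only by the tool move_arm, never from a script. Its argument "motion" is a list of rows, each a list of 3 entries, a list of its own where there are three numbers: the finger opening in mm, from 0 to 91.2, then the shift along the world's x, y, z in units of 25 mm (1.0 is 25 mm), then the turn, a rotation vector about the world's x, y, z in units of 4 degrees (1.0 is 4 degrees). In form: [[grip, [x, y, z], [ax, ay, az]], ...]. A call has 1 to 20 rows; each row shifts and turns the commanded pose from where the row before left it; what a row does not reach is not made up. A row lasts 1/12 s, in which the tool goes at most 41.7 mm and 7.16 degrees, less where a joint would pass 70% of its speed; a pose out of reach is approached as far as the arm can. A call with a number of a shift or a turn outside -1 to 1 is refused whole. A call with a gripper value outside its range is refused whole. The fingers move at their own pace and stop on an object; "grip_force" is the grip in N (left out, the last holds). Time passes only in rows, so rows that do not move let the fingers close. It gives the time, the measured TCP pose, the force, the opening and the grip force at its end, in the units of the state.
- state(): the state, without advancing time (a new reading comes with each control period).
- grab_frame(name): name is "side" or "top"; returns the picture (480x640x3 uint8, blue, green, red); there is no depth.
- camera_info(name): a dict with "fx", "fy", "cx", "cy" (pixels), "rvec" (rotation vector, rad) and "tvec" (3), from world to camera coordinates, as OpenCV has them. Camera axes: x right, y down, z forward; pixel columns grow to the right and rows downward; lengths in mm; the calibration is good to about 2 mm. A picture is of the moment at which its call begins. camera_info takes no time and is no camera call.
- job_done(): hands the job in; it is judged then, once.
The state is a dict: "time_s": time; "qpos": joint angles; "qvel": joint speeds; "effort": joint torques, N m; "ee_pos": TCP position; "ee_rot": TCP orientation; "force": force on the tool from outside, world axes, zero at the start; "torque": the same for the moment, N m; "gripper_width": finger opening in mm; "gripper_force": force on a finger pad.
Only numpy, scipy, OpenCV 4.12 (cv2) and the standard library are available. Lean on these libraries where they do the work, as an engineer would, in place of code of your own. Each camera call takes 0.05 s, during which the arm holds its last target. There are 200 camera calls.

## Working session

There is one attempt and no reset: what is moved stays moved. The work goes in short steps, Python scripts to look and compute and a tool call to move; the robot and the scene stay as the last step left them, time stands still between calls to the robot, and variables do not carry over. Pictures are saved under pics/ and viewed, at most 10 in all, crops included, and the job is handed in when it is done.

Besides the shell and the picture viewer there is one more tool, called after ">>>" in YAML: its name, and indented under it one key for each argument. move_arm: Moves the arm, as the interface text tells. Shifts and turns lie within -1 to 1; 1 stands for 25 mm of shift or 4 degrees of turn. Its arguments: {"type":"object","properties":{"motion":{"type":"array","items":{"type":"array"}},"grip_force":{"type":"number"}},"required":["motion"]}

```bash
mkdir -p pics; python3 - <<'E'
from workcell import *
import cv2
for n in("side","top"):
    cv2.imwrite(f"pics/{n}0.png",grab_frame(n)); print(n,camera_info(n))
print(state())
E
```

```text
side {'fx': 494.2016654411915, 'fy': 494.2016654411915, 'cx': 316.6540243494904, 'cy': 230.41942695416094, 'rvec': array([ 0.48830592, -2.50864122,  1.43905148]), 'tvec': array([424.18313418, 182.05244023, 955.36859273])}
top {'fx': 620.9200154503852, 'fy': 620.9200154503852, 'cx': 315.73556453176593, 'cy': 244.08426475524072, 'rvec': array([ 2.18387534, -2.15512417,  0.13019949]), 'tvec': array([ -46.86394254,  475.62565118, 1483.98589745])}
{'time_s': 0.1, 'qpos': array([-6.88135174e+01,  1.83462893e+01,  8.96998470e+01,  3.34848186e-03,
        7.20445248e+01, -1.14500202e+00]), 'qvel': array([ 0.06199771, -0.09464713, -0.21752926, -0.0686975 , -0.02161939,
       -0.00478953]), 'effort': array([ 2.03338736e-04, -4.13334167e+01, -2.32509828e+01,  7.27509381e-02,
        4.22123855e-02, -4.39471205e-05]), 'ee_pos': array([ 218.33944952, -531.43492031,  213.21837316]), 'ee_rot': array([-1.79909421e+02, -4.99478093e-03,  2.23304459e+01]), 'force': array([-0.00292348,  0.96991567,  0.89462021]), 'torque': array([ 0.02120721, -0.00581165, -0.01960036]), 'gripper_force': 0.0, 'gripper_width': 91.21007714879353}
```

View pics/side0.png

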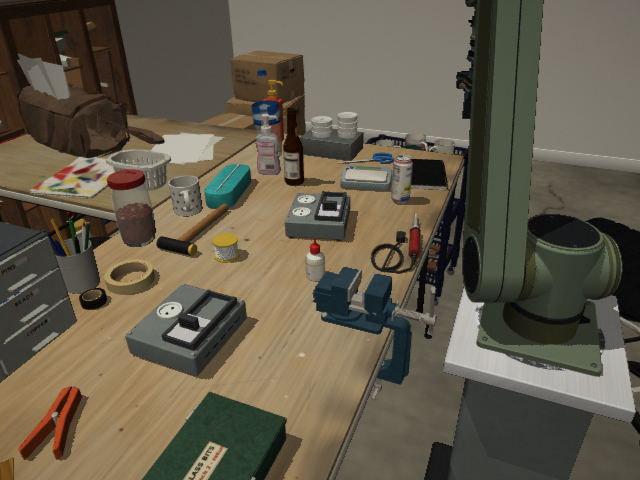

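View pics/top0.png

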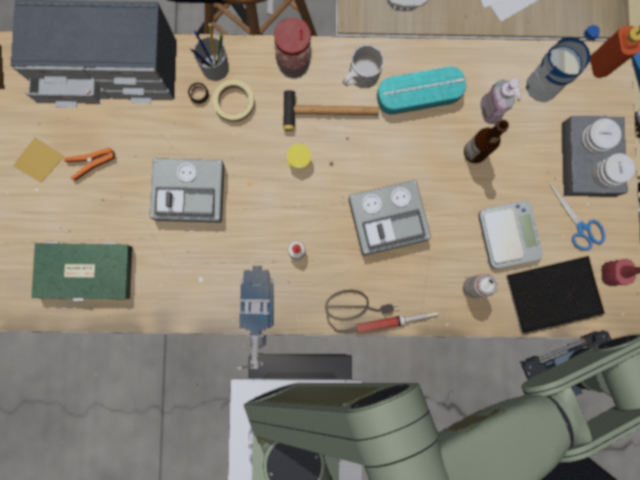

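The box with two sockets is at about (390,217) in the top view and (319,214) in the side view. The can is at (480,286) and the bottle at (297,250) in the top view. I'll enlarge the box next.

```bash
python3 - <<'E'
import cv2
t=cv2.imread("pics/top0.png")[170:270,335:445]; s=cv2.imread("pics/side0.png")[180:250,275:365]
cv2.imwrite("pics/c.png",cv2.hconcat([cv2.resize(t,(440,400),interpolation=2),cv2.resize(cv2.copyMakeBorder(s,0,30,0,0,0),(360,400),interpolation=2)]))
E
```

```text
(no output)
```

View pics/c.png

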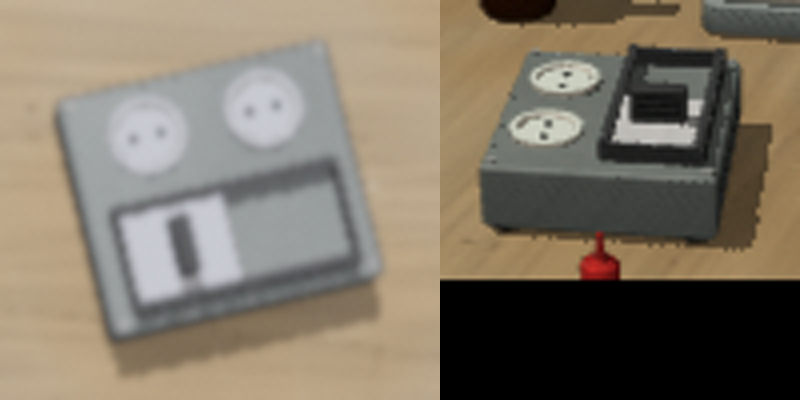

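The enlarged top crop shows the box's top corners at about (65,100), (325,43), (378,270) and (118,325), with the grip bar at (184,247). The cover is shut at the +y end. In the side crop the bar is at (660,105).

```bash
cat > h.py <<'E'
import numpy as np,cv2
from workcell import *
def P(n,u,v,z):
    c=camera_info(n);R=cv2.Rodrigues(c["rvec"])[0];C=-R.T@c["tvec"]
    d=R.T@np.array([(u-c["cx"])/c["fx"],(v-c["cy"])/c["fy"],1]);return C+d*(z-C[2])/d[2]
T=lambda a,b,z:P("top",335+a/4-.375,170+b/4-.375,z).round(1)
E
python3 - <<'E'
from h import *
c=[T(65,100,50),T(325,43,50),T(378,270,50),T(118,325,50)]
print(c,np.mean(c,0))
for i,j in((1,0),(2,3)):d=c[j]-c[i];print(np.degrees(np.arctan2(-d[0],d[1])),np.hypot(*d[:2]))
for i,j in((3,0),(2,1)):d=c[j]-c[i];print(np.degrees(np.arctan2(d[1],d[0])),np.hypot(*d[:2]))
print("bar",T(184,247,83),"side",P("side",275+55-.4,180+26.,74))
print("bar ends",T(180,215,86),T(191,279,86))
print("sock",T(148,135,52),T(264,107,52))
d=T(114,212,60)-T(335,160,60);print("rail yaw",np.degrees(np.arctan2(-d[0],d[1])))
print("can",P("top",484,286,134),"bottle",P("top",297,249,100))
E
```

```text
[array([ 595. , -123.7,   50. ]), array([ 632.4, -281.3,   50. ]), array([ 494.2, -312.5,   50. ]), array([ 458.9, -156.4,   50. ])] [ 545.125 -218.475   50.   ]
13.349893795826672 161.9769119350039
12.74237960194099 160.04155710314743
13.510062399779528 139.97321172281505
12.721810676784004 141.6780858142853
bar [ 502.1 -192.1   83. ] side [ 501.65359425 -189.65529423   74.        ]
bar ends [ 520.6 -189.3   86. ] [ 482.9 -195.8   86. ]
sock [ 574.  -173.8   52. ] [ 592.1 -243.9   52. ]
rail yaw 14.158365726003526
can [ 374.77149923 -418.99445606  134.        ] bottle [456.05300744   3.26945431 100.        ]
```

>>> move_arm:
  motion:
    - [50,[0.57,0.68,0],[0,0,-0.11]]
    - [50,[0.57,0.68,0],[0,0,-0.11]]
    - [50,[0.57,0.68,0],[0,0,-0.11]]
    - [50,[0.57,0.68,0],[0,0,-0.11]]
    - [50,[0.57,0.68,0],[0,0,-0.11]]
    - [50,[0.57,0.68,0],[0,0,-0.11]]
    - [50,[0.57,0.68,0],[0,0,-0.11]]
    - [50,[0.57,0.68,0],[0,0,-0.11]]
    - [50,[0.57,0.68,0],[0,0,-0.11]]
    - [50,[0.57,0.68,0],[0,0,-0.11]]
    - [50,[0.57,0.68,0],[0,0,-0.11]]
    - [50,[0.57,0.68,0],[0,0,-0.11]]
    - [50,[0.57,0.68,0],[0,0,-0.11]]
    - [50,[0.57,0.68,0],[0,0,-0.11]]
    - [50,[0.57,0.68,0],[0,0,-0.11]]
    - [50,[0.57,0.68,0],[0,0,-0.11]]
    - [50,[0.57,0.68,0],[0,0,-0.11]]
    - [50,[0.57,0.68,0],[0,0,-0.11]]
    - [50,[0.57,0.68,0],[0,0,-0.12]]
    - [50,[0,0,0],[0,0,0]]
  grip_force: 15

```text
time_s: 1.77
ee_pos: [491.1, -206.3, 213.5]
ee_rot: [-179.9, -0.1, 14.1]
force: [0.1, 0.0, 0.3]
gripper_width: 49.9
gripper_force: 0.0
```

>>> move_arm:
  motion:
    - [50,[0.22,0.31,-0.5],[0,0,-0.1]]
    - [50,[0.22,0.31,-0.7],[0,0,-0.1]]
    - [50,[0,0,-0.9],[0,0,0]]
    - [50,[0,0,-0.9],[0,0,0]]
    - [50,[0,0,-0.7],[0,0,0]]
    - [50,[0,0,-0.4],[0,0,0]]
    - [50,[0,0,0],[0,0,0]]
    - [50,[0,0,0],[0,0,0]]

```text
time_s: 2.43
ee_pos: [500.1, -193.7, 111.5]
ee_rot: [-180.0, 0.0, 13.1]
force: [-0.1, 0.6, 0.2]
gripper_width: 50.2
gripper_force: 0.0
```

```bash
python3 - <<'E'
from h import *
s=grab_frame("side")[130:250,255:375];t=grab_frame("top")[160:280,335:455]
cv2.imwrite("pics/d.png",cv2.hconcat([cv2.resize(x,(400,400),interpolation=2) for x in(t,s)]))
E
```

```text
(no output)
```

View pics/d.png

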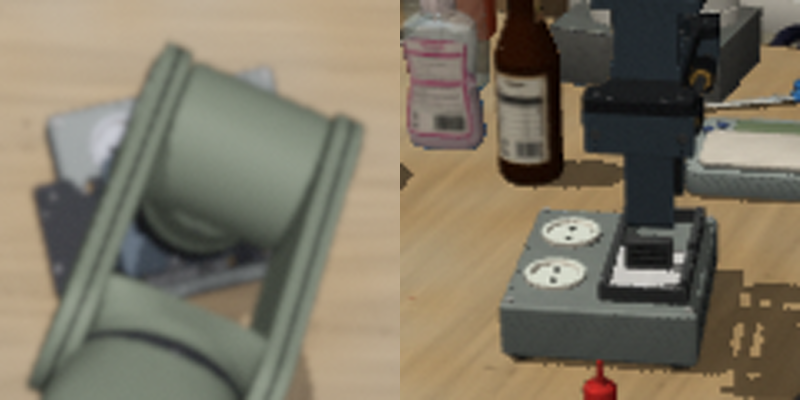

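The fingers are above the bar and straddle it, so I'll lower them and grip.

>>> move_arm:
  motion:
    - [50,[0.06,0.08,-0.5],[0,0,0]]
    - [50,[0,0,-0.5],[0,0,0]]
    - [50,[0,0,-0.4],[0,0,0]]
    - [50,[0,0,-0.3],[0,0,0]]
    - [50,[0,0,0],[0,0,0]]
    - [5,[0,0,0],[0,0,0]]
    - [5,[0,0,0],[0,0,0]]
    - [5,[0,0,0],[0,0,0]]
    - [5,[0,0,0],[0,0,0]]
    - [5,[0,0,0],[0,0,0]]
    - [5,[0,0,0],[0,0,0]]
  grip_force: 15

```text
time_s: 3.45
ee_pos: [502.8, -194.4, 69.5]
ee_rot: [179.6, -0.1, 13.3]
force: [0.9, -17.1, -4.2]
gripper_width: 12.6
gripper_force: 8.2
```

>>> move_arm:
  motion:
    - [5,[0,-0.1,0],[0,0,0]]
    - [5,[0.06,-0.26,0],[0,0,0]]
    - [5,[0.06,-0.26,0],[0,0,0]]
    - [5,[0.06,-0.26,0],[0,0,0]]
    - [5,[0.06,-0.26,0],[0,0,0]]
    - [5,[0.06,-0.26,0],[0,0,0]]
    - [5,[0.06,-0.26,0],[0,0,0]]
    - [5,[0.06,-0.26,0],[0,0,0]]
    - [5,[0.06,-0.26,0],[0,0,0]]
    - [5,[0.06,-0.26,0],[0,0,0]]
    - [5,[0.06,-0.23,0],[0,0,0]]
    - [5,[0,0,0],[0,0,0]]
    - [5,[0,0,0],[0,0,0]]

```text
time_s: 4.53
ee_pos: [518.8, -259.1, 69.4]
ee_rot: [179.9, -0.2, 13.1]
force: [6.9, 1.7, 0.2]
gripper_width: 12.5
gripper_force: 15.0
```

>>> move_arm:
  motion:
    - [5,[0.04,-0.08,0],[0,0,0]]
    - [5,[0.04,-0.04,0],[0,0,0]]
    - [5,[0,0,0],[0,0,0]]
    - [5,[0,0,0],[0,0,0]]

```text
time_s: 4.87
ee_pos: [518.9, -259.2, 69.4]
ee_rot: [-179.8, -0.0, 13.1]
force: [3.0, 8.6, 5.5]
gripper_width: 11.9
gripper_force: 15.0
```

>>> move_arm:
  motion:
    - [40,[0,0,0],[0,0,0]]
    - [40,[0,0,0],[0,0,0]]
    - [40,[0,0,0],[0,0,0]]
    - [40,[0,0,0.3],[0,0,0]]
    - [40,[0,0,0.5],[0,0,0]]
    - [40,[0,0,0.5],[0,0,0]]
    - [0,[-0.1,0.4,0.2],[0,0,0]]
    - [0,[-0.15,0.6,0],[0,0,0]]
    - [0,[-0.15,0.6,0],[0,0,0]]
    - [0,[-0.15,0.6,0],[0,0,0]]
    - [0,[-0.1,0.4,0],[0,0,0]]
    - [0,[0,0,0],[0,0,0]]
    - [0,[0,0,0],[0,0,0]]
    - [0,[0,0,0],[0,0,0]]

```text
time_s: 6.03
ee_pos: [502.8, -196.1, 106.5]
ee_rot: [180.0, -0.0, 13.2]
force: [-0.4, -0.9, 0.5]
gripper_width: 0.2
gripper_force: 0.0
```

```bash
python3 - <<'E'
from h import *
s=grab_frame("side")[160:250,265:385]
cv2.imwrite("pics/e.png",cv2.resize(s,(720,540),interpolation=2))
E
```

```text
(no output)
```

View pics/e.png

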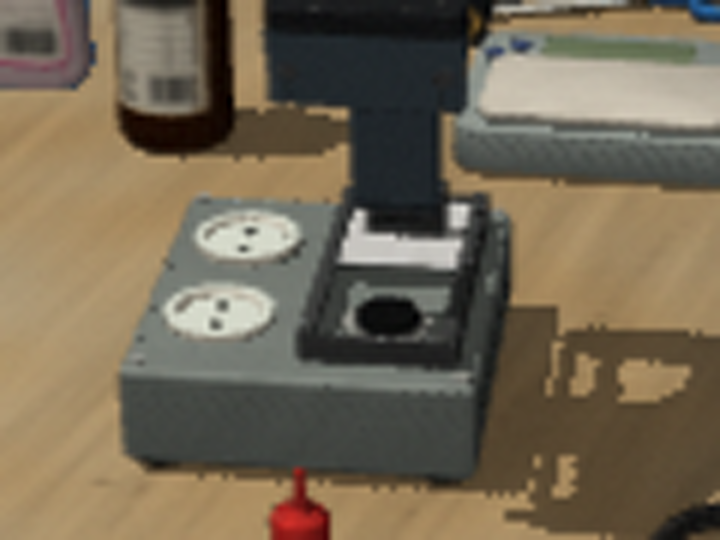

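The cover is fully open and the black button is exposed at (387,316), so I'll press it now.

>>> move_arm:
  motion:
    - [0,[0,0.06,-0.5],[0,0,0]]
    - [0,[0,0,-0.6],[0,0,0]]
    - [0,[0,0,-0.5],[0,0,0]]
    - [0,[0,0,-0.2],[0,0,0]]
    - [0,[0,0,-0.15],[0,0,0]]
    - [0,[0,0,-0.1],[0,0,0]]
    - [0,[0,0,-0.1],[0,0,0]]
    - [0,[0,0,-0.05],[0,0,0]]
    - [0,[0,0,0],[0,0,0]]
    - [0,[0,0,0],[0,0,0]]

```text
time_s: 6.92
ee_pos: [502.5, -195.0, 52.3]
ee_rot: [179.9, -0.0, 13.1]
force: [-3.7, -1.1, 4.7]
gripper_width: 0.6
gripper_force: 2.1
```

>>> move_arm:
  motion:
    - [0,[0,0,-0.08],[0,0,0]]
    - [0,[0,0,-0.06],[0,0,0]]
    - [0,[0,0,0],[0,0,0]]
    - [0,[0,0,0],[0,0,0]]

```text
time_s: 7.25
ee_pos: [502.6, -195.1, 51.6]
ee_rot: [179.9, -0.1, 13.1]
force: [-8.3, 1.3, 25.1]
gripper_width: 0.3
gripper_force: 12.5
```

The button bottomed out at 25 N. I'll lift off and grip the bar again.

>>> move_arm:
  motion:
    - [0,[0,0,0.3],[0,0,0]]
    - [0,[0,0,0.5],[0,0,0]]
    - [0,[0,0,0.8],[0,0,0]]
    - [0,[0,0,0.7],[0,0,0]]
    - [40,[0.1,-0.4,0],[0,0,0]]
    - [40,[0.15,-0.6,0],[0,0,0]]
    - [40,[0.15,-0.6,0],[0,0,0]]
    - [40,[0.15,-0.6,0],[0,0,0]]
    - [40,[0.1,-0.37,0],[0,0,0]]
    - [40,[0,0,0],[0,0,0]]
    - [40,[0,0,0],[0,0,0]]
    - [40,[0,0,0],[0,0,0]]

```text
time_s: 8.25
ee_pos: [518.3, -258.6, 104.8]
ee_rot: [-179.9, 0.1, 13.1]
force: [0.6, 0.5, -0.5]
gripper_width: 40.1
gripper_force: 0.0
```

```bash
python3 - <<'E'
from h import *
s=grab_frame("side")[160:250,265:385]
cv2.imwrite("pics/f.png",cv2.resize(s,(720,540),interpolation=2))
E
```

```text
(no output)
```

View pics/f.png

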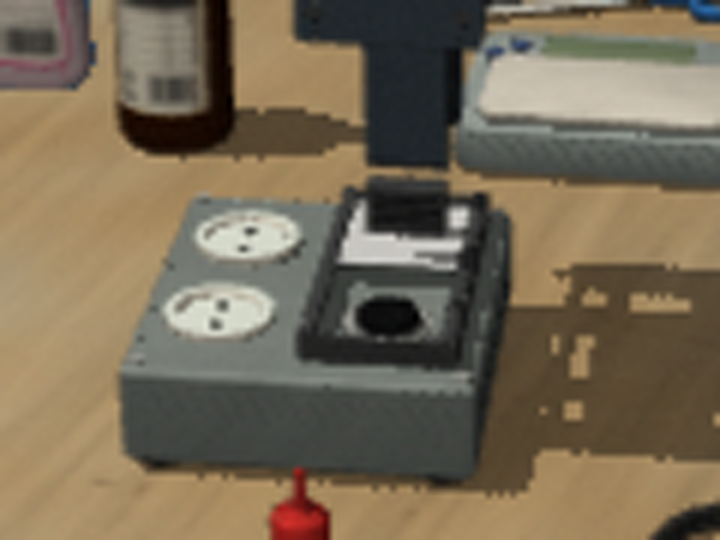

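The button at (387,316) is up again, and the bar at (408,205) is still at the open end under the fingers. Next I'll lower, grip and slide the cover shut.

>>> move_arm:
  motion:
    - [40,[0,0,-0.5],[0,0,0]]
    - [40,[0,0,-0.5],[0,0,0]]
    - [40,[0,0,-0.3],[0,0,0]]
    - [40,[0,0,-0.12],[0,0,0]]
    - [40,[0,0,0],[0,0,0]]
    - [5,[0,0,0],[0,0,0]]
    - [5,[0,0,0],[0,0,0]]
    - [5,[0,0,0],[0,0,0]]
    - [5,[0,0,0],[0,0,0]]
    - [5,[0,0,0],[0,0,0]]
  grip_force: 15

```text
time_s: 9.13
ee_pos: [519.0, -259.1, 70.4]
ee_rot: [180.0, -0.0, 13.2]
force: [-0.5, 0.7, 1.2]
gripper_width: 12.2
gripper_force: 15.0
```

>>> move_arm:
  motion:
    - [5,[-0.06,0.26,0],[0,0,0]]
    - [5,[-0.065,0.26,0],[0,0,0]]
    - [5,[-0.065,0.26,0],[0,0,0]]
    - [5,[-0.065,0.26,0],[0,0,0]]
    - [5,[-0.065,0.26,0],[0,0,0]]
    - [5,[-0.065,0.26,0],[0,0,0]]
    - [5,[-0.065,0.26,0],[0,0,0]]
    - [5,[-0.065,0.26,0],[0,0,0]]
    - [5,[-0.065,0.26,0],[0,0,0]]
    - [5,[-0.065,0.26,0],[0,0,0]]
    - [5,[-0.02,0.1,0],[0,0,0]]
    - [5,[0,0,0],[0,0,0]]
    - [5,[0,0,0],[0,0,0]]

```text
time_s: 10.22
ee_pos: [503.0, -194.8, 70.4]
ee_rot: [179.5, -0.0, 13.3]
force: [-2.1, -13.9, 1.4]
gripper_width: 12.1
gripper_force: 15.0
```

The cover is against its shut stop at 14 N. I'll release it and lift clear.

>>> move_arm:
  motion:
    - [40,[0,0,0],[0,0,0]]
    - [40,[0,0,0],[0,0,0]]
    - [40,[0,0,0],[0,0,0]]
    - [40,[0,0,0],[0,0,0]]
    - [40,[0,0,0.3],[0,0,0]]
    - [40,[0,0,0.6],[0,0,0]]
    - [40,[0,0,0.9],[0,0,0]]
    - [40,[0,0,0.9],[0,0,0]]
    - [40,[0,0,0.9],[0,0,0]]
    - [40,[0,0,0.6],[0,0,0]]
    - [40,[0,0,0],[0,0,0]]
    - [40,[0,0,0],[0,0,0]]

```text
time_s: 11.22
ee_pos: [502.4, -191.1, 175.6]
ee_rot: [180.0, -0.1, 13.1]
force: [0.2, -0.2, -0.3]
gripper_width: 40.6
gripper_force: 0.0
```

```bash
python3 - <<'E'
from h import *
s=grab_frame("side")[145:295,255:455]
cv2.imwrite("pics/g.png",cv2.resize(s,(800,600),interpolation=2))
E
```

```text
(no output)
```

View pics/g.png

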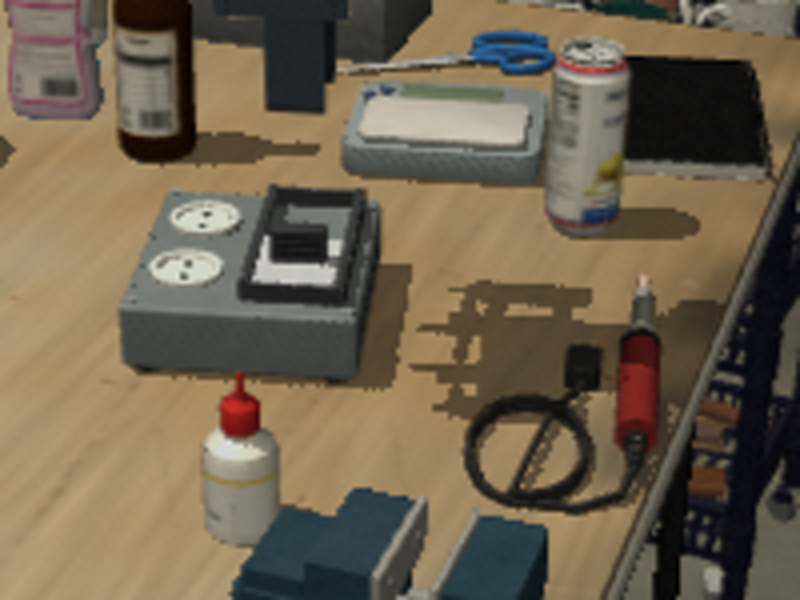

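The cover is shut, with its bar at (300,240) as at the start. The can at (588,135) and the bottle at (240,480) are both standing, and the gripper is clear of everything.

```bash
python3 -c "
from workcell import *
print(job_done())"
```

```text
the job is handed in; nothing more can be done
None
```

I slid the two-socket box's cover fully open, pressed the test button all the way down, saw it come back up, and slid the cover fully shut; the can and bottle are still standing, the single-socket box was not touched, and the job is handed in (result not shown).

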